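# Plug in the pot stop and lock it for the road

## Task

Get the galley ready to drive: take the wooden pot-stop block out of its stowage caddy and plug it, tenon down, fully home in the socket of the metal base; only then knock the base's steel lock peg fully down with the head of the mallet, never pushing it with the gripper. Finish with the mallet let go and standing on its head on the counter again, the block still fully home, and the other kitchen things left where they are and not knocked over.

Things in the scene. Friction and masses are not known exactly. Their poses are not given: they have to be found in the camera images.
- fiddle: Pot-stop block of pale wood, 108 mm tall, upright in the caddy. Body 62 (its x) by 44 (y) by 80 mm tall; below it, centred, a tenon 48 (x) by 32 (y) by 28 mm long. Origin: centre of the tenon's underside; z up (body from z = 28 to 108 mm). Half a turn makes no difference. 0.24 kg.
- caddy: Plywood stowage caddy, fixed; holds the block, x along x. Origin: centre of its underside. Floor 100 x 70 mm, 6 mm thick. Cheeks 70 mm long (x) at y = +-25 to +-33 mm, up to z = 114 mm, level with the block's top and 3 mm off its 62 mm wide sides: here only the block's ends (62 mm apart along x) can be gripped. Low lips at x = +-28.5 to +-36.5 mm, up to z = 18 mm.
- dock: Metal socket base, fixed. Origin: underside, below the socket's centre. Plate x = -55 to +125, y = +-40 mm, 34 mm high. Two guide cheeks 40 mm wide (y) at x = +-37 to +-47 mm, up to z = 136 mm, 22 mm above the seated block's top: the block goes between them and can be held there only by its sides (44 mm apart along y). The lock peg is at x = +90 mm, y = 0.
- dock_socket (a point): Centre of the socket's mouth on the plate's top (34 mm above the counter), axes as the base. Hole 52 (x) by 36 (y) mm, 30 mm deep, 3 mm chamfer. Seated, the block's shoulder rests on the plate, its origin is 28 mm below this point and its x lies along the base's x, either way round.
- lock_peg (a joint): How far the lock peg is driven down, m: 0 standing up to 0.022 fully down. It slides stiffly (about 7 N) and stays where it is left.
- peg_top (a point): Centre of the lock peg's flat top: 64 mm above the counter when the joint reads 0. The steel peg has an 18 mm shank and a 30 mm head.
- mallet: Rubber mallet standing on its head. Head: upright cylinder 60 mm across, 85 mm tall. Origin: centre of the head's underside (the striking face); z up. Wooden handle level along +x, x = 28 to 178 mm, 22 mm wide (y), 30 mm tall, its middle at z = 52 mm. 0.4 kg, centre of mass about x = 15 mm.
- pot_stand: Flat bamboo pot stand fixed on the counter, 124 x 124 mm, 14 mm high, smooth level top. Origin: centre of its underside. Clear; the block can be stood on it to change the grip.
- whisk: Stainless whisk lying along its x, from x = -130 to +110 mm, 52 mm wide and high. Origin on the counter below the root of its wires. Leave alone.
- measuring_cup: Blue plastic measuring cup, 68 mm across, 55 mm tall, flat handle to x = +101 mm. Origin: centre of its underside. Leave alone.
- mug: White mug, 80 mm across, 90 mm tall, handle at +y. Origin: centre of its underside. Leave alone.
- jar: Glass jar, 76 mm across, 110 mm tall. Origin: centre of its underside. Leave alone.
- bowl: Steel bowl, 130 mm across, 55 mm tall. Origin: centre of its underside. Leave alone.
- oil_bottle: Green glass bottle, 56 mm across, 190 mm tall. Origin: centre of its underside. Leave alone.
- salt_pig: White ceramic salt pig with a hinged wooden lid facing its -x, 110 mm across, 97 mm tall, fixed. Origin: centre of its underside. Leave alone.
There are look-alikes about, which are no part of the job. What is shaped like the dock but pink or purple is not meant.

How it is judged (in metres and radians):
On the way, in this order (a step that is already met when the one before it is completed fails the run):
1. the block is fully home in the socket and let go (z of fiddle in the frame of dock_socket below -0.025 m and horizontal distance between fiddle and dock_socket below 0.004 m and angle between the z axis of fiddle and the z axis of dock_socket, either way round below 0.06 rad and angle between the x axis of fiddle and the x axis of dock_socket, either way round below 0.12 rad and contact force between fiddle and the fingers below 0.5 N), for 0.2 s.
2. the lock peg is driven down (at least 18 mm) by the mallet (value of joint lock_peg above 0.018 m and contact force between mallet and lock_peg above 0.5 N).
At the end, for the whole second after the job is handed in: Block in the socket: tenon at least 25 of 28 mm in, within 4 mm of centre, upright within 0.06 rad. Lock peg at least 18 mm down (of 22). Mallet upright on its head within 0.12 rad on the counter or pot stand (underside below 20 mm). Both at rest (z of fiddle in the frame of dock_socket below -0.025 m and horizontal distance between fiddle and dock_socket below 0.004 m and angle between the z axis of fiddle and the z axis of dock_socket, either way round below 0.06 rad and angle between the x axis of fiddle and the x axis of dock_socket, either way round below 0.12 rad and linear speed of each of fiddle, mallet below 0.02 m/s and value of joint lock_peg above 0.018 m and height (world z) of mallet between -0.01 and 0.02 m and angle between mallet's own z axis and vertical below 0.12 rad); the robot touches nothing.
It fails at once if the lock peg is driven (past 10 mm) while the block is not in the socket (tenon at least 20 mm in) (value of joint lock_peg above 0.01 m and not (z of fiddle in the frame of dock_socket below -0.02 m and horizontal distance between fiddle and dock_socket below 0.006 m)).
It fails at once if the gripper or arm pushes on the lock peg (contact force between any of the fingers, the arm and lock_peg above 1 N).
It fails at once if a bystander (whisk, cup, mug, jar, bowl, bottle) is moved more than 40 mm (distance of any of whisk, measuring_cup, mug, jar, bowl, oil_bottle from where it was at the start of the episode above 0.04 m).
It fails at once if a bystander is knocked over (angle between any of whisk, measuring_cup, mug, jar, bowl, oil_bottle's own z axis and vertical above 0.4 rad).
It also fails if it takes over 72 s, if anything falls off the work surface, if the arm or the gripper's body presses on something with over 40 N, if the wrist force passes 120 N, or if a joint passes its speed limit or range.

## Robot

A 6-joint arm with a two-finger parallel gripper is mounted at the origin on the work surface. World frame = base frame: x ahead of the robot, y to its left, z up, the work surface at z = 0. Lengths are in mm, angles in rad, forces in N, time in s.
With the tool pointing down it reaches from about 300 to 775 mm from the base axis. Payload 14.6 kg.
Tool frame: the origin (TCP) lies midway between the tips of the shut fingers; the grasp point (between the pads) lies 19 mm behind it (manip.hold_point_z is the distance from the TCP to the grasp point, in mm); z points along the fingers, y is the direction in which the jaws open and shut (so a half turn about z gives the same grasp; the last joint's range is limited). The gripper opens to 94 mm and grips with 3 to 60 N. Pads are 16 mm wide; open, the fingers measure 119 mm over their backs; the gripper's body (75 mm by 177 mm) begins 78 mm behind the grasp point.
Start: joints at [-1.269, 0.3, 1.521, -0, 1.321, -0.067], TCP at [198.265, -513.011, 205.446] pointing down, gripper open.
Joint ranges: [-3.03, 3.03], [-0.79, 2.21], [0.23, 2.52], [-1.04, 4.18], [0, 3.07], [-2.55, 2.55]. Speed limits (rad/s): [2.22, 2.22, 2.57, 3.14, 3.14, 3.14].

## Interface

Orientations are given as [roll, pitch, yaw] about the fixed x, y, z axes, in that order (R = Rz(yaw) Ry(pitch) Rx(roll)).
In Python, from cell import manip gives the robot as it stands.
- The arm moves only by the shell command python3 -m crank 'ROWS' [OPENING] [FORCE]. ROWS is JSON, a list of rows, each an object with "offset": the shift along the world's x, y, z in m, a list of three; "spin": the turn about the world's z in degrees. In form: [{"offset": [dx, dy, dz], "spin": spin}, ...]. A call has exactly 8 rows; each row is the pose to reach, as a shift and turn from the pose measured when the call began; what a row does not reach only later rows make up. A row lasts 1/12 s, in which the tool goes at most 41.7 mm and 7.16 degrees, less where a joint would pass 70% of its speed; a pose out of reach is approached as far as the arm can. A call with a gripper value outside its range is refused whole. OPENING is the opening, from 0 (shut) to 1 (fully open), set as the call begins (- or left out, the last holds). The fingers move at their own pace and stop on an object; FORCE is the grip in N (left out, the last holds). Time passes only in rows, so rows that repeat a pose let the fingers close, or fill a call up. It gives the time, the measured TCP pose, the force and the opening at its end, in the units of the state.
- manip.read_state(): the state, without advancing time (a new reading comes with each control period).
- manip.camera(name): name is "scene" or "top" or "wrist"; returns a dict with "pixels" (480x640x3 uint8, red, green, blue), "fx", "fy", "cx", "cy" (pixels), "k1" (the pictures are not rectified: a ray, as slopes to the right and down, at radius r is drawn at 1 + k1 r^2 times it, then the intrinsics apply), "extrinsics" (4x4, takes a point from world to camera coordinates); the wrist camera has in their place "hand_eye" (4x4, takes a point from camera to tool coordinates, whose origin is the TCP and whose axes are the flange's). Camera axes: x right, y down, z forward; pixel columns grow to the right and rows downward; lengths in mm; the calibration is good to about 2 mm. A picture is of the moment at which its call begins: read the wrist's pose just before it. There is no depth.
- manip.sign_off(): hands the job in, once; it reports no verdict.
Trained networks look in a picture, given as the dict that the camera call returned (one of the last four; its "shot" number tells which), for a name from the list of things; names that differ only in an ending like _2 or _b are one class to them, and where a whole thing is asked for, a point or a joint stands for the part that bears it (a point fixed in the world has none). Each returns a list of dicts, best first, with "conf" (0 to 1); they miss things now and then, are a little off and sometimes report something else, mostly with a low value. They report only what shows in the picture. A call takes as long as a camera call. They do not tell look-alikes from the thing itself.
- manip.search_frame(picture, name): "location" ([x, y, z] in mm, in world coordinates, good to about 4 mm: the middle of the surface that is visible of it).
- manip.masks_of(picture, name): "mask" (480x640 bool, what is visible of it).
The state is a dict: "clock": time; "joints": joint angles; "qd": joint speeds; "effort": joint torques, N m; "eef_pos": TCP position; "eef_rot": TCP orientation; "wrist_force": force on the tool from outside, world axes, zero at the start; "moment": the same for the moment, N m; "finger_gap": finger opening in mm.
Only numpy, scipy, OpenCV 4.12 (cv2) and the standard library are available. Lean on these libraries where they do the work, as an engineer would, in place of code of your own. Each camera call takes 0.05 s, during which the arm holds its last target. There are 200 camera calls.

## Working session

There is one attempt and no reset: what is moved stays moved. The work goes in short steps, Python scripts to look and compute and a shell command to move; the robot and the scene stay as the last step left them, time stands still between calls to the robot, and variables do not carry over. Pictures are saved under pics/ and viewed, about 8 in all and at most 12, crops included, and the job is handed in when it is done.

```bash
ls; mkdir -p pics
cat > h.py <<'E'
import numpy as np, cv2
from cell import manip
from scipy.spatial.transform import Rotation as R
def cam(name,st=None):
    st=manip.read_state(); p=manip.camera(name)
    if 'extrinsics' in p: E=np.array(p['extrinsics'])
    else:
        T=np.eye(4);T[:3,:3]=R.from_euler('xyz',st['eef_rot']).as_matrix();T[:3,3]=st['eef_pos']
        E=np.linalg.inv(T@np.array(p['hand_eye']))
    p['E']=E; return p
def proj(p,P):
    P=np.atleast_2d(np.array(P,float));c=P@p['E'][:3,:3].T+p['E'][:3,3]
    s=c[:,:2]/c[:,2:];s=s*(1+p['k1']*(s**2).sum(1,keepdims=True))
    return s*[p['fx'],p['fy']]+[p['cx'],p['cy']]
def unproj(p,uv,z):
    uv=np.atleast_2d(np.array(uv,float));d=(uv-[p['cx'],p['cy']])/[p['fx'],p['fy']];s=d.copy()
    for _ in range(30): s=d/(1+p['k1']*(s**2).sum(1,keepdims=True))
    r=np.c_[s,np.ones(len(s))]@p['E'][:3,:3];C=-p['E'][:3,:3].T@p['E'][:3,3]
    return C+r*((z-C[2])/r[:,2])[:,None]
def save(p,n,crop=None,scale=1):
    im=p['pixels'][:,:,::-1].copy()
    if crop: im=im[crop[1]:crop[3],crop[0]:crop[2]]
    cv2.imwrite('pics/'+n+'.png',cv2.resize(im,None,fx=scale,fy=scale,interpolation=cv2.INTER_CUBIC))
E
python3 - <<'E'
from h import *
p=cam('top');save(p,'top');q=cam('scene');save(q,'scene')
for n,c in(('top',p),('scene',q)):
    print(n,c['fx'],c['k1'],(-c['E'][:3,:3].T@c['E'][:3,3]).round())
    for o in ['fiddle','caddy','dock','lock_peg','mallet','pot_stand','whisk','measuring_cup','mug','jar','bowl','oil_bottle','salt_pig']:
        for d in manip.search_frame(c,o)[:3]: print(o,np.round(d['location']),round(d['conf'],2),proj(c,d['location']).round()[0])
print(manip.read_state())
E
```

```text
pics
top 552.4226293748583 -0.17292254929556966 [ 438.  -15. 1325.]
fiddle [ 484. -299.  112.] 0.63 [464. 257.]
caddy [ 483. -285.   44.] 0.57 [452. 259.]
dock [ 286. -191.   30.] 0.83 [413. 344.]
dock [289. 348.  31.] 0.73 [184. 345.]
dock [519. 298.  31.] 0.58 [204. 249.]
mallet [394.  74.  66.] 0.87 [298. 300.]
pot_stand [619. -28.  13.] 0.71 [340. 205.]
pot_stand [520. 301.  34.] 0.4 [202. 248.]
whisk [ 624. -144.   30.] 0.6 [389. 201.]
whisk [568. 473. 110.] 0.23 [121. 226.]
mug [713. 269.  91.] 0.45 [210. 162.]
jar [569. 474. 109.] 0.66 [121. 226.]
bowl [ 734. -274.   24.] 0.78 [442. 155.]
bowl [ 629. -147.   31.] 0.59 [390. 199.]
oil_bottle [774. -39. 126.] 0.67 [344. 129.]
oil_bottle [638. 139.  30.] 0.28 [270. 197.]
salt_pig [714. 274.  92.] 0.68 [208. 162.]
scene 494.20483102699006 -0.039689737270298356 [1341.  527.  927.]
fiddle [ 508. -302.   98.] 0.89 [226. 184.]
caddy [ 505. -277.   46.] 0.92 [235. 201.]
dock [529. 312.  35.] 0.86 [419. 292.]
dock [ 297. -185.   34.] 0.61 [302. 179.]
dock [300. 362.  34.] 0.58 [471. 246.]
lock_peg [ 348. -192.   62.] 0.61 [290. 179.]
lo
[... 774 characters left out ...]
salt_pig [628. 143.  39.] 0.22 [338. 288.]
{'clock': 1.4, 'joints': array([-1.26859616e+00,  2.99906600e-01,  1.52100416e+00,  3.22296127e-05,
        1.32068397e+00, -6.65954217e-02]), 'qd': array([-0.00089619,  0.00082406,  0.00118541,  0.00039768, -0.0012513 ,
       -0.00064195]), 'effort': array([ 5.45296880e-04, -5.31659245e+01, -3.52916801e+01,  7.08937389e-02,
        2.12935405e-02,  7.77799073e-06]), 'eef_pos': array([ 198.27624746, -513.00985033,  205.44019804]), 'eef_rot': array([ 3.14159264e+00, -3.12953910e-05,  3.68787616e-01]), 'wrist_force': array([0.82805753, 0.31051854, 0.08143299]), 'moment': array([-0.01979926, -0.05414254, -0.00755677]), 'finger_gap': 94.09768332388809}
```

View images.

```bash
python3 -c "
import cv2
a=cv2.imread('pics/top.png');cv2.imwrite('pics/topc.png',cv2.resize(a[120:400,80:500],None,fx=1.9,fy=1.9,interpolation=cv2.INTER_CUBIC))"
```

```text
(no output)
```

View pics/topc.png

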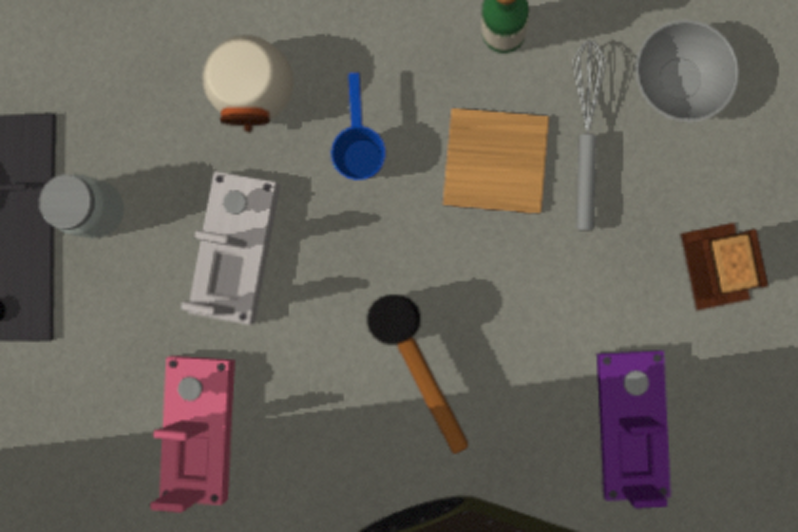

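View pics/scene.png

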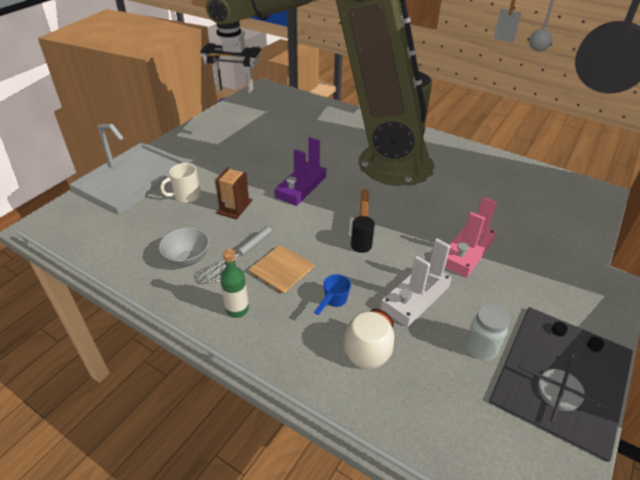

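Run:
```python
from h import *
p=cam('top')
f=lambda a:np.array(a)/1.9+[80,120]
D=unproj(p,f([[213,172],[275,182],[250,324],[190,310]]),34);print('dock',D.round())
a=(D[0]+D[1]-D[2]-D[3]);yaw=np.arctan2(a[1],a[0]);c=D.mean(0)[:2]
u=np.array([np.cos(yaw),np.sin(yaw)]);print(np.degrees(yaw),'sock',c-35*u,'peg',c+55*u, 'pegobs',unproj(p,f([[235,202]]),64).round())
B=unproj(p,f([[713,238],[748,233],[757,286],[722,291]]),114);print('block',B.round(),B.mean(0).round())
S=unproj(p,f([[451,108],[548,114],[541,212],[443,204]]),14);print('stand',S.mean(0).round())
M=unproj(p,f([[393,319]]),85);H=unproj(p,f([[405,345],[459,445]]),67);print('mallet',M.round(),H.round(),np.degrees(np.arctan2(*(H[1]-H[0])[1::-1])))
for n in ['fiddle','mallet','pot_stand']:
  m=manip.masks_of(p,n)
  if m:
    r=cv2.findNonZero(m[0]['mask'].astype(np.uint8));q=unproj(p,cv2.boxPoints(cv2.minAreaRect(r)),{'fiddle':114,'mallet':67,'pot_stand':14}[n]);print(n,m[0]['conf'],q[:,:2].round(),q.mean(0).round())
```

```text
dock [[610. 326.  34.]
 [596. 247.  34.]
 [419. 279.  34.]
 [437. 356.  34.]]
-10.11808371670808 sock [481.14355823 308.22606158] peg [569.74385858 292.41509138] pegobs [[569. 291.  64.]]
block [[ 511. -279.  114.]
 [ 516. -321.  114.]
 [ 454. -329.  114.]
 [ 449. -288.  114.]] [ 482. -304.  114.]
stand [621. -29.  14.]
mallet [[424.  96.  85.]] [[392.  84.  67.]
 [272.  21.  67.]] -152.52667384583094
fiddle 0.65 [[ 507. -272.]
 [ 516. -320.]
 [ 454. -330.]
 [ 445. -283.]] [ 481. -301.  114.]
mallet 0.65 [[432. 142.]
 [468.  88.]
 [295. -26.]
 [259.  28.]] [363.  58.  67.]
pot_stand 0.76 [[564.  40.]
 [689.  28.]
 [676. -96.]
 [552. -83.]] [620. -28.  14.]
```

```bash
python3 -m crank '[{"offset":[0.03,0.02,0.03],"spin":7},{"offset":[0.06,0.045,0.055],"spin":14},{"offset":[0.095,0.07,0.075],"spin":21},{"offset":[0.13,0.095,0.075],"spin":28},{"offset":[0.165,0.12,0.075],"spin":35},{"offset":[0.20,0.145,0.075],"spin":42},{"offset":[0.23,0.17,0.075],"spin":49},{"offset":[0.25,0.185,0.075],"spin":56}]' 1 40
python3 -m crank '[{"offset":[0.02,0.015,0],"spin":7},{"offset":[0.034,0.024,0],"spin":14},{"offset":[0.034,0.024,0],"spin":20.4},{"offset":[0.034,0.024,0],"spin":20.4},{"offset":[0.034,0.024,0],"spin":20.4},{"offset":[0.034,0.024,0],"spin":20.4},{"offset":[0.034,0.024,0],"spin":20.4},{"offset":[0.034,0.024,0],"spin":20.4}]'
cat > look.py <<'E'
from h import *
import sys
def shot(name,lines):
    st=manip.read_state();p=cam('wrist');print('t',st['clock'],'tcp',np.round(st['eef_pos'],1),'yaw',np.degrees(st['eef_rot'][2]).round(2),'gap',round(st['finger_gap'],1),'F',np.round(st['wrist_force'],1))
    im=p['pixels'][:,:,::-1].copy()
    cv2.imwrite('pics/'+name+'_raw.png',im)
    for L in lines:
        q=proj(p,L).round().astype(int);cv2.polylines(im,[q.reshape(-1,1,2)],True,(0,0,255),1)
    cv2.imwrite('pics/'+name+'.png',im);np.savez('pics/'+name+'.npz',E=p['E'],k=[p['fx'],p['fy'],p['cx'],p['cy'],p['k1']]);return p
def rect(cx,cy,yaw,x0,x1,y0,y1,z):
    c,s=np.cos(np.radians(yaw)),np.sin(np.radians(yaw))
    return [[cx+c*x-s*y,cy+s*x+c*y,z] for x,y in((x0,y0),(x1,y0),(x1,y1),(x0,y1))]
def load(name):
    d=np.load('pics/'+name+'.npz');k=d['k'];return dict(E=d['E'],fx=k[0],fy=k[1],cx=k[2],cy=k[3],k1=k[4])
E
python3 - <<'E'
from look import *
p=shot('w1',[rect(482,-304,7.5,-31,31,-22,22,114)])
print(p['hand_eye'])
E
```

```text
clock: 2.27
eef_pos: [449.7, -326.3, 280.7]
eef_rot: [3.141, 0.0, 1.352]
wrist_force: [0.8, -1.6, -0.0]
finger_gap: 93.7
clock: 2.93
eef_pos: [483.3, -302.7, 280.8]
eef_rot: [3.141, 0.0, 1.706]
wrist_force: [0.6, -1.2, -1.7]
finger_gap: 93.9
t 2.9333 tcp [ 483.3 -302.7  280.8] yaw 97.73 gap 93.9 F [ 0.6 -1.2 -1.7]
[[ 5.14199778e-04 -9.68960523e-01 -2.47214969e-01  7.05483317e+01]
 [ 9.99999435e-01  7.28207264e-04 -7.74243583e-04  4.06148363e-01]
 [ 9.30235203e-04 -2.47214432e-01  9.68960350e-01 -1.78784204e+02]
 [ 0.00000000e+00  0.00000000e+00  0.00000000e+00  1.00000000e+00]]
```

View pics/w1.png

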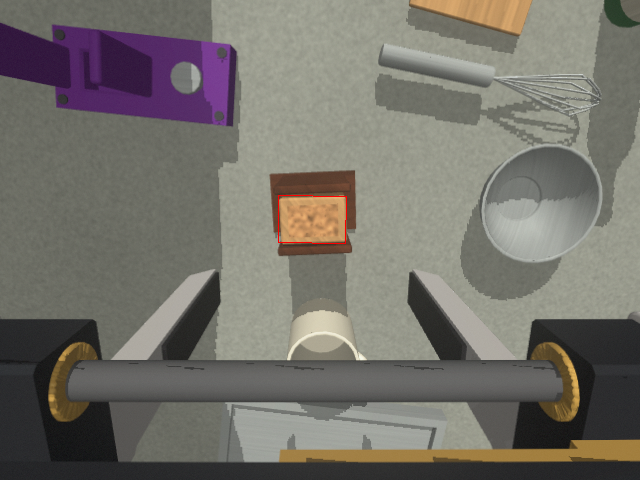

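```bash
python3 -m crank '[{"offset":[-0.001,-0.001,-0.04],"spin":0},{"offset":[-0.001,-0.001,-0.08],"spin":0},{"offset":[-0.001,-0.001,-0.12],"spin":0},{"offset":[-0.001,-0.001,-0.155],"spin":0},{"offset":[-0.001,-0.001,-0.185],"spin":0},{"offset":[-0.001,-0.001,-0.205],"spin":0},{"offset":[-0.001,-0.001,-0.213],"spin":0},{"offset":[-0.001,-0.001,-0.213],"spin":0}]' 1 40
python3 -m crank '[{"offset":[0,0,0],"spin":0},{"offset":[0,0,0],"spin":0},{"offset":[0,0,0],"spin":0},{"offset":[0,0,0],"spin":0},{"offset":[0,0,0],"spin":0},{"offset":[0,0,0],"spin":0},{"offset":[0,0,0],"spin":0},{"offset":[0,0,0],"spin":0}]' 0 40
```

```text
clock: 3.65
eef_pos: [481.7, -303.4, 66.4]
eef_rot: [-3.14, -0.002, 1.705]
wrist_force: [0.2, -0.5, -1.7]
finger_gap: 94.0
clock: 4.32
eef_pos: [482.0, -303.6, 67.0]
eef_rot: [-3.141, -0.001, 1.705]
wrist_force: [-0.5, 0.3, 6.3]
finger_gap: 62.1
```

```bash
python3 -m crank '[{"offset":[0,0,0.01],"spin":0},{"offset":[0,0,0.03],"spin":0},{"offset":[0,0,0.06],"spin":0},{"offset":[0,0,0.09],"spin":0},{"offset":[0,0,0.12],"spin":0},{"offset":[0,0,0.145],"spin":0},{"offset":[0,0,0.16],"spin":0},{"offset":[0,0,0.16],"spin":0}]' 0 40
python3 -m crank '[{"offset":[0.01,0.02,0],"spin":-2},{"offset":[0.027,0.053,0],"spin":-5},{"offset":[0.044,0.088,0],"spin":-8},{"offset":[0.062,0.123,0],"spin":-11},{"offset":[0.08,0.158,0],"spin":-14},{"offset":[0.098,0.193,0],"spin":-17},{"offset":[0.114,0.226,0],"spin":-17.7},{"offset":[0.127,0.252,0],"spin":-17.7}]'
python3 -m crank '[{"offset":[0.008,0.015,0],"spin":0},{"offset":[0.012,0.023,0],"spin":0},{"offset":[0.012,0.023,0],"spin":0},{"offset":[0.012,0.023,0],"spin":0},{"offset":[0.012,0.023,0],"spin":0},{"offset":[0.012,0.023,0],"spin":0},{"offset":[0.012,0.023,0],"spin":0},{"offset":[0.012,0.023,0],"spin":0}]'
```

```text
clock: 4.98
eef_pos: [482.7, -304.1, 230.9]
eef_rot: [3.138, 0.003, 1.705]
wrist_force: [-0.1, -0.4, -1.1]
finger_gap: 61.9
clock: 5.65
eef_pos: [610.0, -49.3, 229.5]
eef_rot: [3.141, 0.003, 1.397]
wrist_force: [0.9, 0.2, -2.4]
finger_gap: 62.2
clock: 6.32
eef_pos: [621.8, -27.0, 229.6]
eef_rot: [3.14, 0.003, 1.396]
wrist_force: [0.2, 0.7, -1.1]
finger_gap: 62.2
```

```bash
python3 -m crank '[{"offset":[0,0,-0.035],"spin":0},{"offset":[0,0,-0.07],"spin":0},{"offset":[0,0,-0.1],"spin":0},{"offset":[0,0,-0.12],"spin":0},{"offset":[0,0,-0.135],"spin":0},{"offset":[0,0,-0.145],"spin":0},{"offset":[0,0,-0.15],"spin":0},{"offset":[0,0,-0.15],"spin":0}]' 0 40
python3 -m crank '[{"offset":[0,0,-0.001],"spin":0},{"offset":[0,0,-0.002],"spin":0},{"offset":[0,0,-0.003],"spin":0},{"offset":[0,0,-0.004],"spin":0},{"offset":[0,0,-0.005],"spin":0},{"offset":[0,0,-0.005],"spin":0},{"offset":[0,0,-0.005],"spin":0},{"offset":[0,0,-0.005],"spin":0}]' 0 40
```

```text
clock: 6.98
eef_pos: [621.6, -27.2, 79.1]
eef_rot: [3.141, 0.003, 1.395]
wrist_force: [0.1, -0.4, -1.6]
finger_gap: 62.1
clock: 7.65
eef_pos: [621.9, -27.2, 75.1]
eef_rot: [3.14, 0.003, 1.395]
wrist_force: [-2.5, -0.0, 4.8]
finger_gap: 62.1
```

```bash
python3 -m crank '[{"offset":[0,0,0],"spin":0},{"offset":[0,0,0],"spin":0},{"offset":[0,0,0],"spin":0},{"offset":[0,0,0],"spin":0},{"offset":[0,0,0.02],"spin":0},{"offset":[0,0,0.05],"spin":0},{"offset":[0,0,0.085],"spin":0},{"offset":[0,0,0.10],"spin":0}]' 1 40
python3 -m crank '[{"offset":[0,0,0.02],"spin":-7},{"offset":[0,0,0.04],"spin":-14},{"offset":[0,0,0.05],"spin":-21},{"offset":[0,0,0.05],"spin":-28},{"offset":[0,0,0.05],"spin":-35},{"offset":[0,0,0.05],"spin":-42},{"offset":[0,0,0.05],"spin":-49},{"offset":[0,0,0.05],"spin":-56}]'
python3 -m crank '[{"offset":[0,0,0],"spin":-7},{"offset":[0,0,0],"spin":-14},{"offset":[0,0,0],"spin":-21},{"offset":[0,0,0],"spin":-28},{"offset":[0,0,0],"spin":-34},{"offset":[0,0,0],"spin":-34},{"offset":[0,0,0],"spin":-34},{"offset":[0,0,0],"spin":-34}]'
python3 - <<'E'
from look import *
p=shot('w2',[rect(621.9,-27.2,-10.1,-31,31,-22,22,122)])
E
```

```text
clock: 8.32
eef_pos: [622.9, -27.3, 179.5]
eef_rot: [3.135, 0.002, 1.396]
wrist_force: [0.9, -0.2, 0.9]
finger_gap: 94.1
clock: 8.98
eef_pos: [622.9, -27.3, 229.4]
eef_rot: [3.135, 0.002, 0.412]
wrist_force: [0.3, -0.6, -0.1]
finger_gap: 94.0
clock: 9.65
eef_pos: [622.9, -27.3, 229.4]
eef_rot: [3.135, 0.002, -0.178]
wrist_force: [0.6, 0.8, 0.3]
finger_gap: 93.6
t 9.65 tcp [622.9 -27.3 229.4] yaw -10.18 gap 93.6 F [0.6 0.8 0.3]
```

View pics/w2.png

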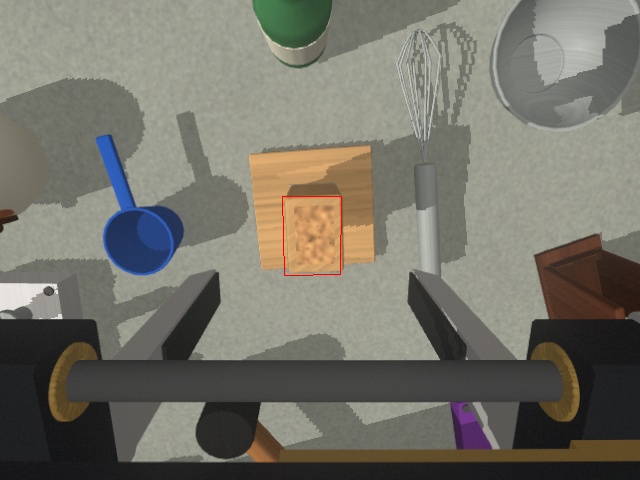

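```bash
python3 -m crank '[{"offset":[-0.001,0,-0.035],"spin":0},{"offset":[-0.001,0,-0.07],"spin":0},{"offset":[-0.001,0,-0.1],"spin":0},{"offset":[-0.001,0,-0.125],"spin":0},{"offset":[-0.001,0,-0.143],"spin":0},{"offset":[-0.001,0,-0.152],"spin":0},{"offset":[-0.001,0,-0.152],"spin":0},{"offset":[-0.001,0,-0.152],"spin":0}]' 1 40
python3 -m crank '[{"offset":[0,0,0],"spin":0},{"offset":[0,0,0],"spin":0},{"offset":[0,0,0],"spin":0},{"offset":[0,0,0],"spin":0},{"offset":[0,0,0],"spin":0},{"offset":[0,0,0],"spin":0},{"offset":[0,0,0],"spin":0},{"offset":[0,0,0],"spin":0}]' 0 40
python3 -m crank '[{"offset":[0,0,0.01],"spin":0},{"offset":[0,0,0.04],"spin":0},{"offset":[0,0,0.075],"spin":0},{"offset":[0,0,0.11],"spin":0},{"offset":[0,0,0.145],"spin":0},{"offset":[0,0,0.175],"spin":0},{"offset":[0,0,0.19],"spin":0},{"offset":[0,0,0.19],"spin":0}]' 0 40
```

```text
clock: 10.37
eef_pos: [622.3, -27.3, 78.1]
eef_rot: [3.135, 0.002, -0.177]
wrist_force: [0.4, -0.0, -0.7]
finger_gap: 94.2
clock: 11.03
eef_pos: [622.2, -27.4, 78.1]
eef_rot: [3.135, 0.002, -0.177]
wrist_force: [0.8, 0.7, -1.2]
finger_gap: 44.1
clock: 11.7
eef_pos: [623.0, -27.4, 272.8]
eef_rot: [3.136, -0.005, -0.177]
wrist_force: [0.3, -0.1, -2.0]
finger_gap: 44.0
```

```bash
python3 -m crank '[{"offset":[-0.015,0.02,0],"spin":0},{"offset":[-0.035,0.05,0],"spin":0},{"offset":[-0.058,0.082,0],"spin":0},{"offset":[-0.082,0.115,0],"spin":0},{"offset":[-0.106,0.148,0],"spin":0},{"offset":[-0.13,0.181,0],"spin":0},{"offset":[-0.154,0.214,0],"spin":0},{"offset":[-0.178,0.247,0],"spin":0}]'
python3 -m crank '[{"offset":[-0.02,0.03,0],"spin":0},{"offset":[-0.04,0.06,0],"spin":0},{"offset":[-0.06,0.085,0],"spin":0},{"offset":[-0.075,0.105,0],"spin":0},{"offset":[-0.077,0.108,0],"spin":0},{"offset":[-0.077,0.108,0],"spin":0},{"offset":[-0.077,0.108,0],"spin":0},{"offset":[-0.077,0.108,0],"spin":0}]'
python3 - <<'E'
from look import *
p=shot('w3',[rect(481,308.2,-10.1,-55,125,-40,40,34),rect(481,308.2,-10.1,-26,26,-18,18,34)]+[rect(481,308.2,-10.1,x-5,x+5,-20,20,136) for x in(-42,42)])
E
```

```text
clock: 12.37
eef_pos: [443.1, 220.6, 271.6]
eef_rot: [3.135, -0.003, -0.178]
wrist_force: [-0.4, 0.5, -1.6]
finger_gap: 43.9
clock: 13.03
eef_pos: [366.6, 327.8, 271.2]
eef_rot: [3.134, -0.003, -0.179]
wrist_force: [0.7, 0.3, -1.9]
finger_gap: 43.9
t 13.0333 tcp [366.6 327.8 271.2] yaw -10.23 gap 43.9 F [ 0.7  0.3 -1.9]
```

View pics/w3.png

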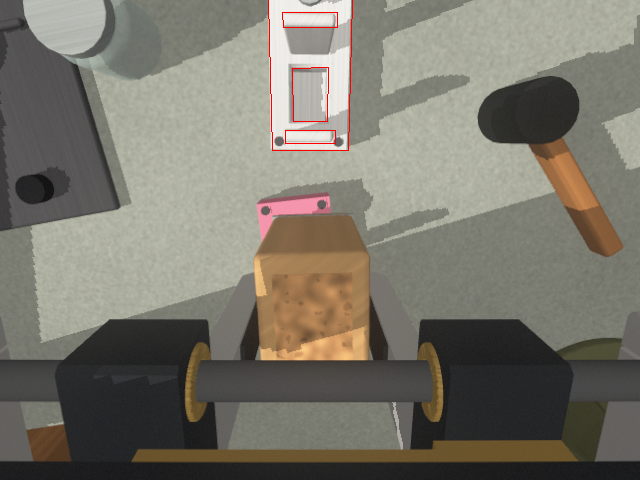

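Run:
```python
import cv2
a=cv2.imread('pics/w3_raw.png')[0:165,240:380]
from look import *
p=load('w3');im=cv2.resize(a,None,fx=3.6,fy=3.6,interpolation=cv2.INTER_CUBIC)
for L in [rect(481,308.2,-10.1,-55,125,-40,40,34),rect(481,308.2,-10.1,-26,26,-18,18,34),rect(481,308.2,-10.1,-29,29,-21,21,34)]+[rect(481,308.2,-10.1,x-5,x+5,-20,20,136) for x in(-42,42)]:
    q=((proj(p,L)-[240,0]+.5)*3.6-.5).round().astype(int);cv2.polylines(im,[q.reshape(-1,1,2)],True,(0,0,255),1)
cv2.imwrite('pics/w3z.png',im)
```

```text
(no output)
```

View pics/w3z.png

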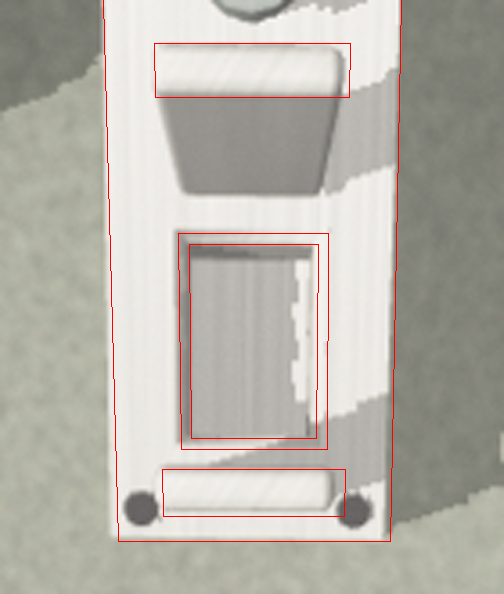

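```bash
python3 -m crank '[{"offset":[0.025,-0.004,0],"spin":-0.5},{"offset":[0.055,-0.009,0],"spin":-0.5},{"offset":[0.085,-0.014,0],"spin":-0.5},{"offset":[0.107,-0.018,0],"spin":-0.5},{"offset":[0.1156,-0.0188,0],"spin":-0.5},{"offset":[0.1156,-0.0188,0],"spin":-0.5},{"offset":[0.1156,-0.0188,0],"spin":-0.5},{"offset":[0.1156,-0.0188,0],"spin":-0.5}]'
python3 -m crank '[{"offset":[0,0,-0.025],"spin":0},{"offset":[0,0,-0.055],"spin":0},{"offset":[0,0,-0.085],"spin":0},{"offset":[0,0,-0.115],"spin":0},{"offset":[0,0,-0.14],"spin":0},{"offset":[0,0,-0.157],"spin":0},{"offset":[0,0,-0.163],"spin":0},{"offset":[0,0,-0.163],"spin":0}]'
python3 - <<'E'
from look import *
p=shot('w4',[])
E
```

```text
clock: 13.75
eef_pos: [481.5, 309.0, 271.4]
eef_rot: [3.135, -0.003, -0.188]
wrist_force: [0.3, 0.3, -1.8]
finger_gap: 43.9
clock: 14.42
eef_pos: [480.5, 309.1, 107.7]
eef_rot: [3.133, -0.001, -0.187]
wrist_force: [0.1, -0.0, -1.5]
finger_gap: 44.3
t 14.4167 tcp [480.5 309.1 107.7] yaw -10.7 gap 44.3 F [ 0.1 -0.  -1.5]
```

```bash
python3 -m crank '[{"offset":[0.0017,0,0],"spin":0},{"offset":[0.0017,0,-0.002],"spin":0},{"offset":[0.0017,0,-0.005],"spin":0},{"offset":[0.0017,0,-0.008],"spin":0},{"offset":[0.0017,0,-0.011],"spin":0},{"offset":[0.0017,0,-0.014],"spin":0},{"offset":[0.0017,0,-0.016],"spin":0},{"offset":[0.0017,0,-0.016],"spin":0}]'
```

```text
clock: 15.13
eef_pos: [482.8, 309.5, 92.6]
eef_rot: [3.135, -0.003, -0.187]
wrist_force: [-0.2, 1.3, -3.1]
finger_gap: 44.0
```

```bash
python3 -m crank '[{"offset":[-0.0005,0,-0.004],"spin":0},{"offset":[-0.0005,0,-0.008],"spin":0},{"offset":[-0.0005,0,-0.012],"spin":0},{"offset":[-0.0005,0,-0.016],"spin":0},{"offset":[-0.0005,0,-0.019],"spin":0},{"offset":[-0.0005,0,-0.022],"spin":0},{"offset":[-0.0005,0,-0.024],"spin":0},{"offset":[-0.0005,0,-0.024],"spin":0}]'
```

```text
clock: 15.8
eef_pos: [482.5, 309.5, 69.9]
eef_rot: [3.135, -0.003, -0.187]
wrist_force: [-5.0, -2.9, 14.5]
finger_gap: 43.8
```

```bash
python3 -m crank '[{"offset":[0,0,0],"spin":0},{"offset":[0,0,0],"spin":0},{"offset":[0,0,0],"spin":0},{"offset":[0,0,0],"spin":0},{"offset":[0,0,0.02],"spin":0},{"offset":[0,0,0.05],"spin":0},{"offset":[0,0,0.09],"spin":0},{"offset":[0,0,0.12],"spin":0}]' 1 60
python3 -m crank '[{"offset":[0,0,0.03],"spin":0},{"offset":[0,-0.01,0.06],"spin":0},{"offset":[-0.01,-0.035,0.07],"spin":6},{"offset":[-0.03,-0.07,0.07],"spin":12},{"offset":[-0.045,-0.105,0.07],"spin":18},{"offset":[-0.06,-0.14,0.07],"spin":24},{"offset":[-0.075,-0.175,0.07],"spin":30},{"offset":[-0.09,-0.205,0.07],"spin":36}]'
python3 -m crank '[{"offset":[-0.008,-0.02,0],"spin":2.5},{"offset":[-0.012,-0.031,0],"spin":2.5},{"offset":[-0.012,-0.031,0],"spin":2.5},{"offset":[-0.012,-0.031,0],"spin":2.5},{"offset":[-0.012,-0.031,0],"spin":2.5},{"offset":[-0.012,-0.031,0],"spin":2.5},{"offset":[-0.012,-0.031,0],"spin":2.5},{"offset":[-0.012,-0.031,0],"spin":2.5}]'
python3 - <<'E'
from look import *
def M(cx,cy,y): 
    a=np.radians(np.arange(0,360,15)); return [np.c_[cx+30*np.cos(a),cy+30*np.sin(a),a*0+85],rect(cx,cy,y,28,178,-11,11,67)]
p=shot('w5',M(424,96,-152.5))
E
```

```text
clock: 16.47
eef_pos: [482.5, 309.5, 192.4]
eef_rot: [3.135, -0.004, -0.187]
wrist_force: [0.2, 0.2, 1.0]
finger_gap: 92.3
clock: 17.13
eef_pos: [391.4, 102.8, 262.1]
eef_rot: [3.135, -0.004, 0.447]
wrist_force: [0.2, -0.1, -0.1]
finger_gap: 93.9
clock: 17.8
eef_pos: [379.5, 72.3, 261.9]
eef_rot: [3.135, -0.003, 0.491]
wrist_force: [0.8, -0.4, -0.0]
finger_gap: 93.9
t 17.8 tcp [379.5  72.3 261.9] yaw 28.15 gap 93.9 F [ 0.8 -0.4 -0. ]
```

View pics/w5.png

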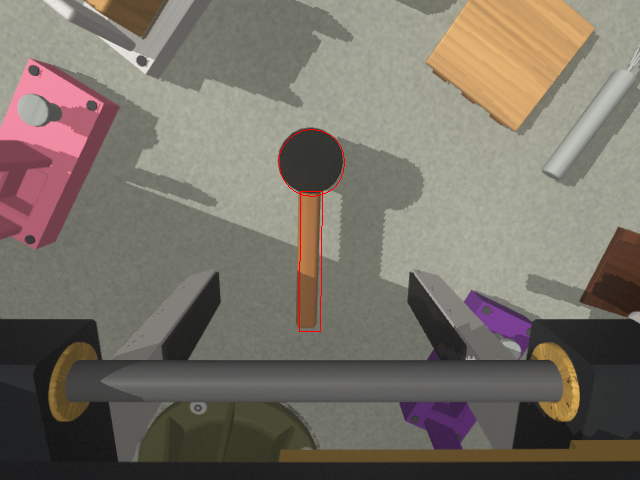

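```bash
python3 -m crank '[{"offset":[-0.001,0.001,-0.04],"spin":-1.8},{"offset":[-0.001,0.001,-0.08],"spin":-1.8},{"offset":[-0.001,0.001,-0.12],"spin":-1.8},{"offset":[-0.001,0.001,-0.16],"spin":-1.8},{"offset":[-0.001,0.001,-0.195],"spin":-1.8},{"offset":[-0.001,0.001,-0.22],"spin":-1.8},{"offset":[-0.001,0.001,-0.229],"spin":-1.8},{"offset":[-0.001,0.001,-0.229],"spin":-1.8}]' 1 60
python3 -m crank '[{"offset":[0,0,0],"spin":0},{"offset":[0,0,0],"spin":0},{"offset":[0,0,0],"spin":0},{"offset":[0,0,0],"spin":0},{"offset":[0,0,0],"spin":0},{"offset":[0,0,0],"spin":0},{"offset":[0,0,0],"spin":0},{"offset":[0,0,0],"spin":0}]' 0 60
python3 -m crank '[{"offset":[0,0,0.01],"spin":0},{"offset":[0,0,0.04],"spin":0},{"offset":[0,0,0.075],"spin":0},{"offset":[0,0,0.11],"spin":0},{"offset":[0,0,0.14],"spin":0},{"offset":[0,0,0.16],"spin":0},{"offset":[0,0,0.16],"spin":0},{"offset":[0,0,0.16],"spin":0}]' 0 60
```

```text
clock: 18.52
eef_pos: [377.5, 73.2, 31.7]
eef_rot: [3.137, 0.0, 0.46]
wrist_force: [-0.4, 0.2, 0.5]
finger_gap: 94.4
clock: 19.18
eef_pos: [377.6, 73.2, 31.8]
eef_rot: [3.137, -0.0, 0.46]
wrist_force: [-0.2, 0.9, 0.6]
finger_gap: 43.9
clock: 19.85
eef_pos: [377.8, 73.2, 192.2]
eef_rot: [3.136, -0.002, 0.46]
wrist_force: [0.3, -0.1, -0.6]
finger_gap: 0.5
```

```bash
python3 -m crank '[{"offset":[0,0,0.03],"spin":0},{"offset":[0,0,0.06],"spin":0},{"offset":[0,0,0.07],"spin":0},{"offset":[0,0,0.07],"spin":0},{"offset":[0,0,0.07],"spin":0},{"offset":[0,0,0.07],"spin":0},{"offset":[0,0,0.07],"spin":0},{"offset":[0,0,0.07],"spin":0}]' 1 60
python3 - <<'E'
from look import *
def M(cx,cy,y): 
    a=np.radians(np.arange(0,360,15)); return [np.c_[cx+30*np.cos(a),cy+30*np.sin(a),a*0+85],rect(cx,cy,y,28,178,-11,11,67)]
p=shot('w6',M(425,96.5,-153.7))
E
```

```text
clock: 20.52
eef_pos: [377.5, 73.2, 261.1]
eef_rot: [3.137, 0.0, 0.46]
wrist_force: [-0.4, 0.9, 0.9]
finger_gap: 50.1
t 20.5167 tcp [377.5  73.2 261.1] yaw 26.35 gap 50.1 F [-0.4  0.9  0.9]
```

View pics/w6.png

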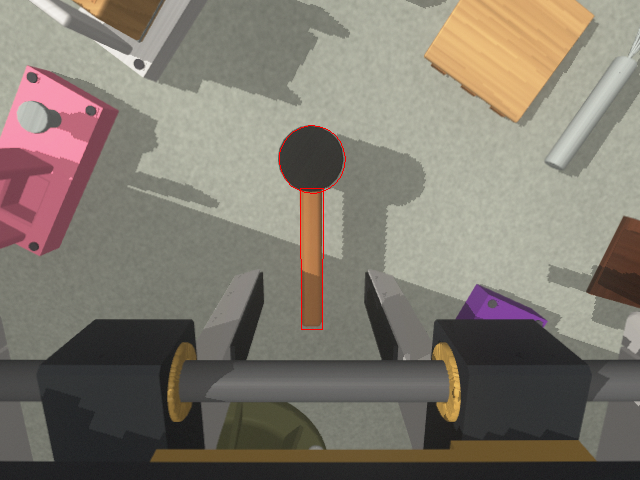

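The mallet is undisturbed: head centre is at px (311,158) and the handle runs to (312,327), matching the prediction. I lifted before the fingers had closed, so I'll retry with a longer close.

```bash
python3 -m crank '[{"offset":[0,0,-0.03],"spin":0},{"offset":[0,0,-0.07],"spin":0},{"offset":[0,0,-0.11],"spin":0},{"offset":[0,0,-0.15],"spin":0},{"offset":[0,0,-0.19],"spin":0},{"offset":[0,0,-0.217],"spin":0},{"offset":[0,0,-0.2275],"spin":0},{"offset":[0,0,-0.2275],"spin":0}]' 1 60
python3 -m crank '[{"offset":[0,0,0],"spin":0},{"offset":[0,0,0],"spin":0},{"offset":[0,0,0],"spin":0},{"offset":[0,0,0],"spin":0},{"offset":[0,0,0],"spin":0},{"offset":[0,0,0],"spin":0},{"offset":[0,0,0],"spin":0},{"offset":[0,0,0],"spin":0}]' 0 60
python3 -m crank '[{"offset":[0,0,0],"spin":0},{"offset":[0,0,0],"spin":0},{"offset":[0,0,0],"spin":0},{"offset":[0,0,0],"spin":0},{"offset":[0,0,0],"spin":0},{"offset":[0,0,0],"spin":0},{"offset":[0,0,0],"spin":0},{"offset":[0,0,0],"spin":0}]' 0 60
```

```text
clock: 21.23
eef_pos: [375.8, 73.0, 31.4]
eef_rot: [3.138, 0.005, 0.46]
wrist_force: [-1.2, -0.3, 0.3]
finger_gap: 93.7
clock: 21.9
eef_pos: [375.9, 73.0, 31.6]
eef_rot: [3.138, 0.004, 0.46]
wrist_force: [-0.1, 0.9, 0.2]
finger_gap: 43.9
clock: 22.57
eef_pos: [375.9, 73.0, 31.5]
eef_rot: [3.138, 0.004, 0.46]
wrist_force: [0.0, 0.6, 1.0]
finger_gap: 21.4
```

```bash
python3 -m crank '[{"offset":[0,0,0.01],"spin":0},{"offset":[0,0,0.035],"spin":0},{"offset":[0,0,0.065],"spin":0},{"offset":[0,0,0.095],"spin":0},{"offset":[0,0,0.125],"spin":0},{"offset":[0,0,0.15],"spin":0},{"offset":[0,0,0.16],"spin":0},{"offset":[0,0,0.16],"spin":0}]' 0 60
python3 -m crank '[{"offset":[0.01,0.009,0],"spin":5},{"offset":[0.03,0.027,0],"spin":11},{"offset":[0.055,0.05,0],"spin":17},{"offset":[0.08,0.072,0],"spin":23},{"offset":[0.105,0.095,0],"spin":29},{"offset":[0.13,0.117,0],"spin":35},{"offset":[0.15,0.135,0],"spin":41},{"offset":[0.165,0.148,0],"spin":47}]' 0 60
python3 - <<'E'
from look import *
s=manip.read_state();print(560.6-s['eef_pos'][0],239.1-s['eef_pos'][1],79.3-np.degrees(s['eef_rot'][2]))
E
```

```text
clock: 23.23
eef_pos: [376.6, 73.1, 193.3]
eef_rot: [3.137, 0.001, 0.46]
wrist_force: [0.1, 0.4, -4.2]
finger_gap: 21.3
clock: 23.9
eef_pos: [542.2, 222.4, 190.6]
eef_rot: [3.14, 0.003, 1.286]
wrist_force: [-0.2, -0.8, -4.0]
finger_gap: 21.3
18.43135109077309 16.733843249724316 5.620028292306287
```

```bash
python3 -m crank '[{"offset":[0.012,0.01,0],"spin":4},{"offset":[0.0184,0.0167,0],"spin":5.6},{"offset":[0.0184,0.0167,0],"spin":5.6},{"offset":[0.0184,0.0167,-0.02],"spin":5.6},{"offset":[0.0184,0.0167,-0.045],"spin":5.6},{"offset":[0.0184,0.0167,-0.065],"spin":5.6},{"offset":[0.0184,0.0167,-0.08],"spin":5.6},{"offset":[0.0184,0.0167,-0.08],"spin":5.6}]' 0 60
python3 - <<'E'
from look import *
q=shot('w7',[])
p=cam('scene');s=manip.read_state();t=s['eef_pos'];y=np.degrees(s['eef_rot'][2]);print(t,y)
im=p['pixels'][:,:,::-1].copy();x0,y0,x1,y1=340,190,520,340
im=cv2.resize(im[y0:y1,x0:x1],None,fx=4,fy=4,interpolation=cv2.INTER_CUBIC)
a=np.radians(np.arange(0,360,15));h=t[:2]-54.4*np.array([np.cos(np.radians(y-180)),np.sin(np.radians(y-180))])
for L in [np.c_[h[0]+30*np.cos(a),h[1]+30*np.sin(a),a*0+t[2]-31.5+b] for b in(0,85)]+[rect(482.3,309.3,-10.7,-31,31,-22,22,114),rect(482.3,309.3,-10.7,75,105,-15,15,64)]:
    c=((proj(p,L)-[x0,y0])*4).round().astype(int);cv2.polylines(im,[c.reshape(-1,1,2)],True,(0,0,255),1)
cv2.imwrite('pics/s7.png',im)
E
```

```text
clock: 24.57
eef_pos: [558.3, 237.9, 106.1]
eef_rot: [-3.138, 0.007, 1.382]
wrist_force: [0.3, -1.0, -4.0]
finger_gap: 21.4
t 24.5667 tcp [558.3 237.9 106.1] yaw 79.2 gap 21.4 F [ 0.3 -1.  -4. ]
[560.0783253  238.6394366  110.15108206] 79.2264241473481
```

View pics/s7.png

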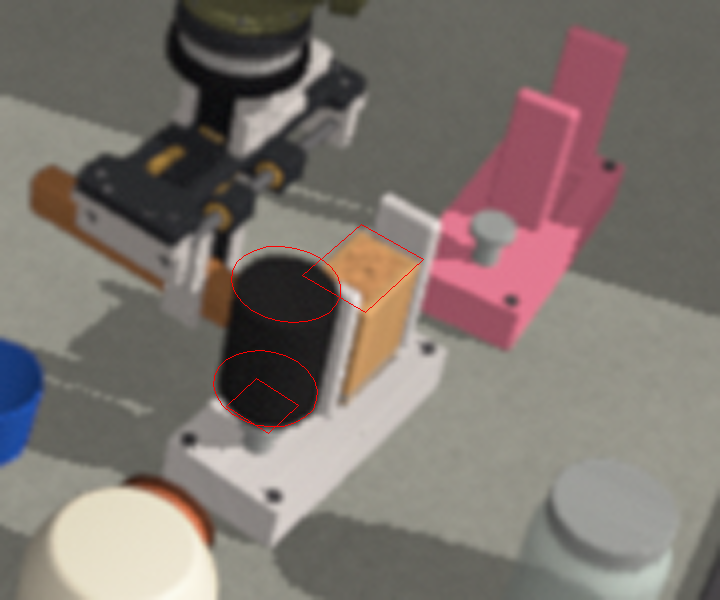

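```bash
python3 -m crank '[{"offset":[0.0005,0.0005,-0.005],"spin":0},{"offset":[0.0005,0.0005,-0.010],"spin":0},{"offset":[0.0005,0.0005,-0.015],"spin":0},{"offset":[0.0005,0.0005,-0.02],"spin":0},{"offset":[0.0005,0.0005,-0.025],"spin":0},{"offset":[0.0005,0.0005,-0.030],"spin":0},{"offset":[0.0005,0.0005,-0.034],"spin":0},{"offset":[0.0005,0.0005,-0.034],"spin":0}]' 0 60
python3 -m crank '[{"offset":[0,0,-0.001],"spin":0},{"offset":[0,0,-0.002],"spin":0},{"offset":[0,0,-0.003],"spin":0},{"offset":[0,0,-0.004],"spin":0},{"offset":[0,0,-0.004],"spin":0},{"offset":[0,0,-0.004],"spin":0},{"offset":[0,0,-0.004],"spin":0},{"offset":[0,0,-0.004],"spin":0}]' 0 60
```

```text
clock: 25.33
eef_pos: [560.6, 239.1, 75.4]
eef_rot: [3.141, 0.004, 1.383]
wrist_force: [-0.1, 1.0, -3.7]
finger_gap: 21.4
clock: 26.0
eef_pos: [561.0, 239.0, 73.2]
eef_rot: [3.14, 0.004, 1.383]
wrist_force: [-6.2, -6.8, 16.4]
finger_gap: 21.7
```

```bash
python3 -m crank '[{"offset":[0,0,0.01],"spin":0},{"offset":[0,0,0.03],"spin":0},{"offset":[0,0,0.055],"spin":0},{"offset":[0,0,0.08],"spin":0},{"offset":[0,0,0.105],"spin":0},{"offset":[0,0,0.12],"spin":0},{"offset":[0,-0.01,0.12],"spin":0},{"offset":[-0.01,-0.03,0.12],"spin":0}]' 0 60
python3 -m crank '[{"offset":[-0.02,-0.015,0],"spin":-5},{"offset":[-0.04,-0.03,0],"spin":-11},{"offset":[-0.065,-0.05,0],"spin":-17},{"offset":[-0.09,-0.07,0],"spin":-23},{"offset":[-0.115,-0.09,0],"spin":-29},{"offset":[-0.14,-0.11,0],"spin":-35},{"offset":[-0.16,-0.125,0],"spin":-41},{"offset":[-0.17,-0.132,0],"spin":-47}]' 0 60
python3 - <<'E'
from look import *
p=cam('scene');s=manip.read_state();t=s['eef_pos'];y=np.degrees(s['eef_rot'][2]);print(t,y,'todo',375.9-t[0],73-t[1],26.35-y)
im=p['pixels'][:,:,::-1].copy();x0,y0,x1,y1=310,170,510,330
im=cv2.resize(im[y0:y1,x0:x1],None,fx=3.75,fy=3.75,interpolation=cv2.INTER_CUBIC)
for L in [rect(482.3,309.3,-10.7,-31,31,-22,22,114),rect(482.3,309.3,-10.7,75,105,-15,15,42)]:
    c=((proj(p,L)-[x0,y0])*3.75).round().astype(int);cv2.polylines(im,[c.reshape(-1,1,2)],True,(0,0,255),1)
cv2.imwrite('pics/s8.png',im)
E
```

```text
clock: 26.67
eef_pos: [551.5, 209.4, 192.9]
eef_rot: [3.139, 0.003, 1.384]
wrist_force: [-0.1, -0.9, -5.7]
finger_gap: 21.8
clock: 27.33
eef_pos: [378.9, 75.8, 191.6]
eef_rot: [3.139, 0.005, 0.558]
wrist_force: [-0.1, 0.0, -3.8]
finger_gap: 21.7
[378.45218986  75.47098521 191.7654183 ] 31.497090465398145 todo -2.552189855559959 -2.47098520598918 -5.1470904653981435
```

View pics/s8.png

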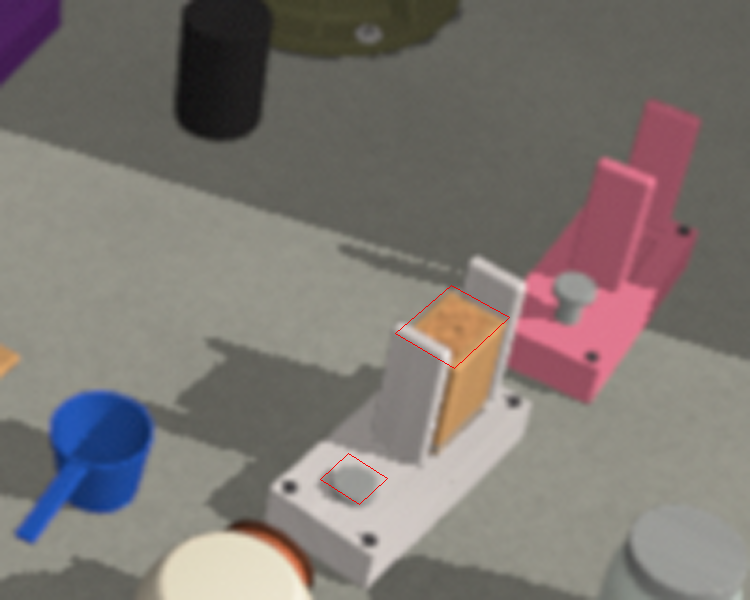

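The peg is flush at crop px (353,480) and the block is seated at (460,325). Next I'll set the mallet back down.

```bash
python3 -m crank '[{"offset":[-0.0025,-0.0025,0],"spin":-5.1},{"offset":[-0.0025,-0.0025,-0.025],"spin":-5.1},{"offset":[-0.0025,-0.0025,-0.06],"spin":-5.1},{"offset":[-0.0025,-0.0025,-0.095],"spin":-5.1},{"offset":[-0.0025,-0.0025,-0.125],"spin":-5.1},{"offset":[-0.0025,-0.0025,-0.142],"spin":-5.1},{"offset":[-0.0025,-0.0025,-0.152],"spin":-5.1},{"offset":[-0.0025,-0.0025,-0.152],"spin":-5.1}]' 0 60
python3 -m crank '[{"offset":[0,0,-0.001],"spin":0},{"offset":[0,0,-0.002],"spin":0},{"offset":[0,0,-0.003],"spin":0},{"offset":[0,0,-0.004],"spin":0},{"offset":[0,0,-0.005],"spin":0},{"offset":[0,0,-0.006],"spin":0},{"offset":[0,0,-0.006],"spin":0},{"offset":[0,0,-0.006],"spin":0}]' 0 60
```

```text
clock: 28.05
eef_pos: [374.1, 72.6, 37.2]
eef_rot: [3.141, 0.009, 0.462]
wrist_force: [0.2, -0.2, -4.2]
finger_gap: 21.5
clock: 28.72
eef_pos: [374.3, 72.7, 31.6]
eef_rot: [3.141, 0.009, 0.462]
wrist_force: [-3.6, -1.0, 3.9]
finger_gap: 21.6
```

```bash
python3 -m crank '[{"offset":[0,0,0],"spin":0},{"offset":[0,0,0],"spin":0},{"offset":[0,0,0],"spin":0},{"offset":[0,0,0],"spin":0},{"offset":[0,0,0],"spin":0},{"offset":[0,0,0],"spin":0},{"offset":[0,0,0],"spin":0},{"offset":[0,0,0],"spin":0}]' 1
python3 -m crank '[{"offset":[0,0,0],"spin":0},{"offset":[0,0,0],"spin":0},{"offset":[0,0,0],"spin":0},{"offset":[0,0,0.02],"spin":0},{"offset":[0,0,0.055],"spin":0},{"offset":[0,0,0.095],"spin":0},{"offset":[0,0,0.135],"spin":0},{"offset":[0,0,0.17],"spin":0}]' 1
python3 -m crank '[{"offset":[0,0,0.03],"spin":0},{"offset":[0,0,0.06],"spin":0},{"offset":[0,0,0.06],"spin":0},{"offset":[0,0,0.06],"spin":0},{"offset":[0,0,0.06],"spin":0},{"offset":[0,0,0.06],"spin":0},{"offset":[0,0,0.06],"spin":0},{"offset":[0,0,0.06],"spin":0}]' 1
python3 - <<'E'
from look import *
q=shot('w9',[]);p=cam('scene')
a=p['pixels'][:,:,::-1][160:340,150:520];b=q['pixels'][:,:,::-1][:360]
a=cv2.resize(a,(640,311));cv2.imwrite('pics/f.png',cv2.resize(np.vstack([a,b[:280]]),None,fx=1,fy=1))
E
```

```text
clock: 29.38
eef_pos: [374.3, 72.7, 31.6]
eef_rot: [3.141, 0.009, 0.462]
wrist_force: [-0.7, -0.7, 0.1]
finger_gap: 71.5
clock: 30.05
eef_pos: [374.1, 72.6, 204.2]
eef_rot: [3.14, 0.007, 0.462]
wrist_force: [-1.1, 0.3, -0.7]
finger_gap: 94.3
clock: 30.72
eef_pos: [373.9, 72.6, 263.4]
eef_rot: [3.141, 0.009, 0.462]
wrist_force: [-0.1, -1.0, -0.2]
finger_gap: 93.7
t 30.7167 tcp [373.9  72.6 263.4] yaw 26.46 gap 93.7 F [-0.1 -1.  -0.2]
```

View pics/f.png

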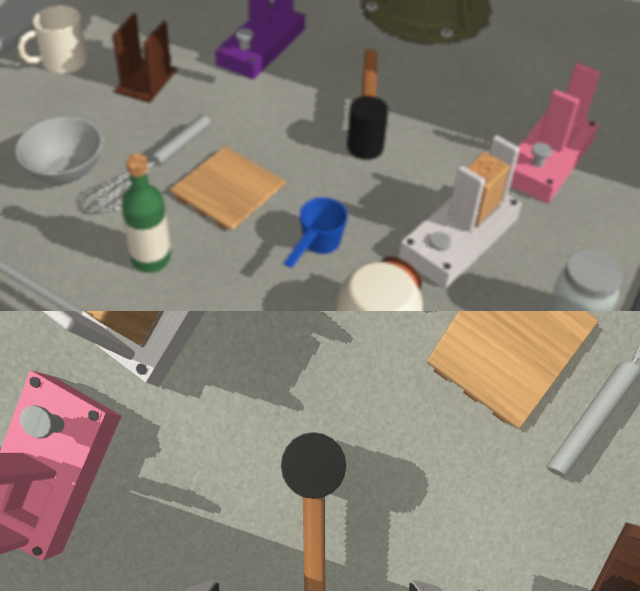

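The mallet stands free on its head at px (367,127), the block is seated, and the peg is down. The bystanders are upright and in place.

```bash
python3 -c "
from cell import manip
print(manip.sign_off())"
```

```text
the job is handed in; nothing more can be done
None
```

The job is done and handed in at about 31 s of the 72 s allowed; the sign-off itself reports no verdict.

**Block:** I gripped it by its ends in the caddy, stood it on the pot stand, re-gripped it by its sides and plugged it into the grey dock. It bottomed out at tool height 69.9 mm (70 expected) and was let go before the mallet was touched.

**Peg:** I pressed it down with the mallet head only. The press came up hard at about 20 N, at the fully-down height, and the picture after lifting showed the peg down with the block still seated.

**Mallet:** I set it back close to its original spot, standing on its head, and let go with the gripper clear.

**Last checks:** The final pictures show the mallet upright, the block home, the peg down, and the other things in view upright and in place. I judged these by eye and took no final numerical pose measurement.

**What went wrong:** My first mallet grasp closed on nothing because I lifted before the fingers had finished closing. The mallet had not moved and the second try held. The marks I projected into the scene camera were also a few pixels off what it showed, roughly in line with its stated calibration, so I aimed at the dock with the wrist camera instead.

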